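# Pack and lock the specimen case

## Robot

A 6-joint arm with a two-finger parallel gripper is mounted at the origin on the work surface. World frame = base frame: x ahead of the robot, y to its left, z up, the work surface at z = 0. Lengths are in mm, angles in rad, forces in N, time in s.
With the tool pointing down it reaches from about 400 to 825 mm from the base axis. Payload 7 kg.
Tool frame: the origin (TCP) lies at the very end of the fingers, on their centre line; the grasp point (between the pads) lies 19 mm behind it; z points along the fingers, y is the line along which they close (so a half turn about z gives the same grasp; the last joint's range is limited). The gripper opens to 85 mm and grips with 20 to 120 N. Pads are 22 mm wide; open, the fingers measure 114 mm over their backs; the gripper's body (76 mm by 85 mm) begins 54 mm behind the grasp point. The pads swing forward as they close: fully open they stand 13 mm farther back than shut.
Start: joints at [1.605, 0.359, 0.012, 0, -1.224, -0.288], TCP at [169.492, 653.351, 231.302] pointing down, gripper open.
Joint ranges: [-3.07, 3.07], [-1.43, 2.12], [-1.02, 1.25], [-3.03, 1.67], [-3.05, -0], [-3.03, 3.03]. Speed limits (rad/s): [2.39, 2.39, 3.01, 3.14, 3.14, 3.14].

## Interface

Orientations are given as a 3x3 rotation matrix whose columns are the frame's x, y, z axes.
In Python, from rig import get_obs, cams, sign_off gives the robot as it stands.
- The arm moves only by the shell command python3 -m jog 'ROWS' [FORCE]. ROWS is a JSON object of lists of equal length, an entry for each row: "claw": the finger opening in cm, from 0 to 8.54; "travel": the shift along the tool's x, y, z in cm, a list of three; "turn": the turn, a rotation vector about the tool's x, y, z in degrees, a list of three. In form: {"claw": [claw, ...], "travel": [[x, y, z], ...], "turn": [[wx, wy, wz], ...]}. A call has 1 to 10 rows; each row shifts and turns the commanded pose from where the row before left it, along the tool's axes as they then stand; what a row does not reach is not made up. A row lasts 1/10 s, in which the tool goes at most 50 mm and 8.59 degrees, less where a joint would pass 70% of its speed; a pose out of reach is approached as far as the arm can. A call with a gripper value outside its range is refused whole. The fingers move at their own pace and stop on an object; FORCE is the grip in N (left out, the last holds). Time passes only in rows, so rows that do not move let the fingers close. It gives the time, the measured TCP pose, the force, the opening and the grip force at its end, in the units of the state.
- get_obs(): the state, without advancing time (a new reading comes with each control period).
- cams.snapshot(name): name is "scene" or "top" or "wrist"; returns (picture, depth): 384x512x3 uint8, red, green, blue; 384x512 float32, mm along the optical axis (not along the pixel's ray), 0 where there is no reading.
- cams.camera_info(name): a dict with "fx", "fy", "cx", "cy" (pixels), "world_from_camera" (4x4, takes a point from camera to world coordinates). Camera axes: x right, y up, looking along -z (the intrinsics and any distortion apply to the point x, -y, -z); pixel columns grow to the right and rows downward; lengths in mm; the calibration is good to about 2 mm. The wrist camera is an equidistant fisheye: a pixel r from the principal point sees the ray r / f radians off the axis. A picture is of the moment at which its call begins: read the wrist's pose just before it. camera_info takes no time and is no camera call; for the wrist camera it gives the pose at the moment of the call.
- sign_off(): hands the job in; it is judged then, once.
Trained networks look in the newest picture that a camera, given by its name, has taken for a name from the list of things; names that differ only in an ending like _2 or _b are one class to them, and where a whole thing is asked for, a point or a joint stands for the part that bears it (a point fixed in the world has none). Each returns a list of dicts, best first, with "p" (0 to 1); they miss things now and then, are a little off and sometimes report something else, mostly with a low value. They report only what shows in the picture. A call takes as long as a camera call.
- cams.regions_of(label, camera): "region" (384x512 bool, what is visible of it) and "extent" ([left, top, right, bottom] in pixels, round what is visible of it).
- cams.spot_point(label, camera): "xy" ([column, row] in pixels: a listed point, or the origin of a listed thing).
The state is a dict: "t": time; "joint_positions": joint angles; "joint_vel": joint speeds; "tau": joint torques, N m; "tcp_pos": TCP position; "orientation": TCP orientation; "wrist_force": force on the tool from outside, world axes, zero at the start; "torque": the same for the moment, N m; "grip_width": finger opening in mm; "gripper_force": force on a finger pad.
Only numpy, scipy, OpenCV 4.12 (cv2) and the standard library are available. Lean on these libraries where they do the work, as an engineer would, in place of code of your own. Each camera call takes 0.05 s, during which the arm holds its last target. There are 200 camera calls.

## Task

Set the orange-capped specimen jar gently upright in the open transport case, shut the lid fully, then fold the steel hasp plate down flat against the case front so that the brass staple sticks through its slot. Last, lock it with the red-headed pin: push the shank down through the eye of the staple until the head rests on it. Leave the blue-capped jar, the dish and the forceps where they are.

Things in the scene. Friction and masses are not known exactly. Their poses are not given: they have to be found in the camera images.
- case: Fixed grey open-topped box, 150 (x) x 220 (y) x 85 mm high, walls and floor 6 mm thick, grey lining on the floor. Origin: centre of its underside, on the table. Its x axis points from the front (staple side, nearer the robot, at x = -75 mm) to the back (lid hinge side); y along its width, z up.
- staple_eye (a point): Centre of the top mouth of the vertical round through-hole (13 mm diameter) in the brass staple, a horizontal plate 24 mm wide (y) and 8 mm thick that sticks out 39 mm from the case front. The point is at (-102, 0, 56) mm in the case frame; its axes are those of the case. Open air beneath.
- lid (a joint): Lid hinge angle in rad: 0 shut, 1.57 upright, up to 1.9 leaning back. Hinge axis along the case's y at its back rim, stiff enough (about 0.22 N m friction) that the lid stays where it is left; a push of about 2 to 4 N near its free edge closes it.
- lid_hinge (a point): On the lid's hinge axis, mid-width, at (75, 0, 85) mm in the case frame: underside of the lid's back edge. The lid is a white flat panel 150 (hinge to free edge) x 220 x 10 mm without knob; shut, it lies on the rim, top 95 mm above the table. Axes turn with the lid: -x from hinge to free edge, z out of the outer (top) face.
- lid_edge (a point): Middle of the lid's free edge on the outer face, 150 mm from the hinge, 10 mm above the hinge along the lid's normal. Moves with the lid; axes as lid_hinge.
- hasp (a joint): Angle of the hasp plate relative to the lid in rad: 0 folded down square to the lid (hanging flat against the case front when the lid is shut), 1.57 straight out in the plane of the lid, up to 2.4. Stays where it is left (0.03 N m friction, about 1 N at its free end); axis along the case's y.
- hasp_hinge (a point): On the hasp's hinge axis at the lid's front edge; lid shut, at (-80, 0, 90) mm in the case frame. The hasp is a steel plate 70 mm wide (y), 64 mm long from the axis, 5 mm thick (axis in mid-thickness). Slot 26 mm wide, 24 to 54 mm from the axis; the bars beside it are 22 mm wide, centred 24 mm off the middle. Axes turn with the plate: -z to the free end, -x out of its outer face.
- hasp_end (a point): Middle of the hasp plate's free end, 64 mm from its hinge axis. Moves with the hasp.
- jar: Specimen jar to pack: clear cylinder 44 mm diameter with an orange prawn in it and an orange cap 46 mm diameter; 60 mm high in all, cap from 44 to 60 mm; about 0.08 to 0.15 kg. Stands on the table. Origin: centre of its underside, z up its axis.
- pin_block: Fixed wooden block 60 x 60 x 55 mm high on the table holding the pin upright in a 14 mm hole. Origin: centre of its underside.
- pin: Lock pin standing in the block: steel shank 8 mm diameter, 45 mm long with a tapered foot, below a red round head 22 mm diameter, 26 mm high (71 mm in all); about 35 to 70 g. Origin: foot of the shank; z up along it to the head. At first the head rests on the block, so its foot is 10 mm above the table.
- pin_shoulder (a point): On the pin's axis at the underside of the red head, 45 mm above its foot.
- blue_jar: Bystander: the same jar with a blue cap and a shell in it, on the table. Leave alone. Origin: centre of its underside.
- dish: Bystander: white shallow round dish, 90 mm diameter, 18 mm high, on the table. Leave alone. Origin: centre of its underside.
- forceps: Bystander: steel forceps about 120 mm long, 8 mm high, lying on the table. Leave alone. Origin: middle of its underside, x along it.

How it is judged:
By the outcome, as a careful person would: the job done as asked, in the order asked, and still so for the second after the job is handed in, with the robot touching nothing.
It also fails if it takes over 72 s, if anything falls off the work surface, if the arm or the gripper's body presses on something with over 40 N, if the wrist force passes 120 N, or if a joint passes its speed limit or range.

## Working session

There is one attempt and no reset: what is moved stays moved. The work goes in short steps, Python scripts to look and compute and a shell command to move; the robot and the scene stay as the last step left them, time stands still between calls to the robot, and variables do not carry over. Pictures are saved under pics/ and viewed, at most 10 in all, crops included, and the job is handed in when it is done.

```bash
ls; mkdir -p pics; cat > h.py <<'E'
import numpy as np, cv2
from rig import get_obs, cams, sign_off
def ray(cam,u,v,info=None):
    i=info or cams.camera_info(cam); T=np.array(i["world_from_camera"])
    x=(u-i["cx"])/i["fx"]; y=(v-i["cy"])/i["fy"]
    if cam=="wrist":
        r=np.hypot(x,y); s=np.sin(r)/r if r>1e-9 else 1; d=np.array([x*s,-y*s,-np.cos(r)])
    else: d=np.array([x,-y,-1.])
    return T[:3,3],T[:3,:3]@d
def at_z(cam,u,v,z):
    o,d=ray(cam,u,v); return o+d*(z-o[2])/d[2]
def at_depth(cam,u,v,dep):
    i=cams.camera_info(cam); o,d=ray(cam,u,v,i)
    T=np.array(i["world_from_camera"]); dz=-(T[:3,:3].T@d)[2]
    return o+d*dep/dz
def cloud(cam,dep,mask,step=1):
    vs,us=np.nonzero(mask&(dep>0)); return np.array([at_depth_i(cam,u,v,dep[v,u]) for u,v in zip(us[::step],vs[::step])])
_c={}
def at_depth_i(cam,u,v,d):
    if cam not in _c: _c[cam]=cams.camera_info(cam)
    i=_c[cam]; o,dd=ray(cam,u,v,i); T=np.array(i["world_from_camera"]); return o+dd*d/(-(T[:3,:3].T@dd)[2])
def state():
    o=get_obs(); print("t",round(o["t"],2),"tcp",np.round(o["tcp_pos"],1),"grip",round(o["grip_width"],1),"F",np.round(o["wrist_force"],1)); print(np.round(o["orientation"],3)); return o
E
python3 - <<'E'
from h import *
np.set_printoptions(suppress=True)
o=state()
ims=[]
for c in ["top","scene"]:
    im,d=cams.snapshot(c); np.save(f"/tmp/{c}.npy",d); ims.append(im)
    i=cams.camera_info(c); print(c,np.round(np.array(i["world_from_camera"])[:3],2).tolist(), i["fx"])
    for l in ["case","jar","pin","pin_block","blue_jar","dish","lid","hasp","forceps"]:
        rs=cams.regions_of(l,c)
        if rs:
            r=rs[0]; P=cloud(c,d,r["region"],7)
            print(l,round(r["p"],2),np.round(r["extent"]),"med",np.round(np.median(P,0)),"lo",np.round(np.percentile(P,2,axis=0)),"hi",np.round(np.percentile(P,98,axis=0)))
    for l in ["staple_eye","lid_hinge","lid_edge","hasp_hinge","hasp_end","jar","pin_shoulder","pin_block","case"]:
        rs=cams.spot_point(l,c)
        if rs:
            u,v=rs[0]["xy"]; dd=d[int(v),int(u)]
            print(" pt",l,round(rs[0]["p"],2),np.round([u,v],1),np.round(at_depth(c,u,v,dd)) if dd>0 else None)
cv2.imwrite("pics/a.png",cv2.resize(np.vstack(ims)[:,:,::-1],None,fx=.78,fy=.78))
E
```

```text
pics
t 0.0 tcp [169.4 652.9 230.3] grip 85.5 F [ 0.4 -0.7  0.4]
[[ 0.968 -0.251 -0.   ]
 [-0.251 -0.968 -0.002]
 [ 0.     0.002 -1.   ]]
top [[-0.02, 1.0, -0.09, 410.45], [-1.0, -0.02, -0.01, 68.68], [-0.01, 0.09, 1.0, 1268.82]] 427.2919120687407
case 0.57 [244. 126. 331. 221.] med [597. -25.  12.] lo [ 483. -127.    3.] hi [653.  85. 256.]
jar 0.71 [170. 233. 184. 248.] med [389. 289.  60.] lo [369. 270.  13.] hi [407. 310.  64.]
pin 0.37 [367. 199. 375. 205.] med [ 488. -257.   81.] lo [ 480. -267.   72.] hi [ 497. -250.   85.]
pin_block 0.97 [356. 190. 378. 212.] med [ 487. -251.   55.] lo [ 459. -288.    7.] hi [ 517. -230.   60.]
blue_jar 0.64 [171. 234. 184. 248.] med [386. 290.  61.] lo [368. 270.  51.] hi [404. 310.  66.]
dish 0.78 [160. 143. 190. 175.] med [628. 301.  11.] lo [588. 265.   1.] hi [666. 339.  22.]
lid 0.82 [239. 125. 332. 152.] med [644. -17. 186.] lo [ 634. -123.   85.] hi [660.  85. 302.]
hasp 0.47 [276. 124. 301. 135.] med [647. -16. 284.] lo [642. -49. 249.] hi [650.  17. 306.]
forceps 0.46 [112. 200. 122. 238.] med [442. 473.   5.] lo [399. 464.  -3.] hi 
[... 965 characters left out ...]
 [650. -32. 186.] lo [ 641. -127.   89.] hi [658.  84. 297.]
hasp 0.89 [260. 150. 284. 186.] med [649. -20. 264.] lo [374. -53.   3.] hi [655. 288. 303.]
forceps 0.48 [314. 153. 337. 168.] med [471. 470.   5.] lo [398. 459.  -1.] hi [506. 478.  11.]
 pt staple_eye 0.75 [217.6 204. ] [395.  30.   1.]
 pt lid_hinge 0.88 [260.4 228.5] [649. -39. 111.]
 pt lid_edge 0.8 [273.2 185.4] [655.  -8. 222.]
 pt hasp_hinge 0.89 [268.6 182.8] [656. -25. 237.]
 pt hasp_end 0.71 [141.8 257.5] [ 495. -267.   61.]
 pt jar 0.55 [277.4 173.4] [652.   6. 246.]
 pt pin_shoulder 0.42 [141.8 257.5] [ 495. -267.   61.]
 pt pin_block 0.9 [145.4 270.3] [ 518. -274.   42.]
 pt case 0.8 [240.3 240.1] [ 650. -102.  117.]
```

View pics/a.png

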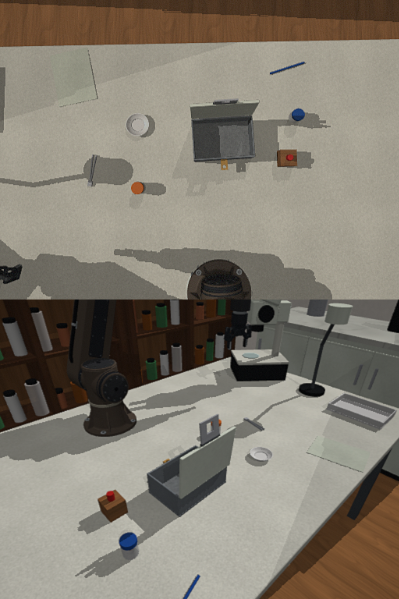

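The orange jar is near (388, 289) and the case is near (560, -20) with its lid about upright. The block is near (488, -259) and the blue jar near (650, -306). I'm moving above the jar and will refine the case pose from there.

```bash
python3 -m jog '{"claw":[8.5,8.5,8.5,8.5,8.5,8.5,8.5,8.5,8.5,8.5],"travel":[[3.4,3.3,0],[3.4,3.3,0],[3.4,3.3,0],[3.4,3.3,0],[3.4,3.3,0],[3.4,3.3,0],[3.4,3.3,0],[3.4,3.3,0],[3.1,3.3,0],[0,0,0]],"turn":[[0,0,0],[0,0,0],[0,0,0],[0,0,0],[0,0,0],[0,0,0],[0,0,0],[0,0,0],[0,0,-7.2],[0,0,-7.2]]}' 30
python3 - <<'E'
from h import *
np.set_printoptions(suppress=True)
o=state()
d0=np.load("/tmp/top.npy")
im,d=cams.snapshot("top")
r=cams.regions_of("lid","top")[0]["region"]
P=cloud("top",d,cv2.erode(r.astype(np.uint8),np.ones((3,3)))>0)
c=P.mean(0);
# plane fit robust
for k in range(4):
    n=np.linalg.svd(P-P.mean(0))[2][2]; e=abs((P-P.mean(0))@n); P=P[e<max(3,2*e.std())]
n*=-np.sign(n[0]); print("lid n",n,"mean",P.mean(0),"yaw deg",np.degrees(np.arctan2(-n[1],-n[0])),"lid angle",np.pi/2+np.arctan2(-n[2],np.hypot(n[0],n[1])),len(P))
im,d=cams.snapshot("wrist"); i=cams.camera_info("wrist"); print(np.round(np.array(i["world_from_camera"])[:3],2).tolist(),i["fx"])
for l in ["jar"]:
    for r in cams.regions_of(l,"wrist")[:2]:
        C=cloud("wrist",d,r["region"]); C=C[C[:,2]>50]; 
        print(l,r["p"],r["extent"],len(C), np.round(np.r_[C.min(0),C.max(0)],1) if len(C) else None, (np.percentile(C,1,axis=0)+np.percentile(C,99,axis=0))/2 if len(C) else None)
cv2.imwrite("pics/b.png",im[:,:,::-1])
E
```

```text
t: 2.9
tcp_pos: [389.5, 285.8, 231.7]
orientation: [[1.0, -0.002, 0.0], [-0.002, -1.0, 0.0], [0.0, -0.0, -1.0]]
wrist_force: [-0.5, 1.1, 0.1]
grip_width: 84.9
gripper_force: 0.0
t 2.9 tcp [389.5 285.8 231.7] grip 84.9 F [-0.5  1.1  0.1]
[[ 1.    -0.002  0.   ]
 [-0.002 -1.     0.   ]
 [ 0.    -0.    -1.   ]]
lid n [-0.99640325 -0.04424239  0.07227157] mean [643.54071651 -16.36359224 179.10716197] yaw deg 2.54238241838434 lid angle 1.4984616957367314 1330
[[-0.01, 0.95, 0.31, 469.04], [-1.0, -0.01, -0.0, 288.48], [-0.0, -0.31, 0.95, 373.77]] 297.3186396354542
jar 0.92 [239.1, 142.1, 278.9, 192.5] 1290 [364.9 269.9  50.3 408.4 313.   61.2] [386.98885862 291.34457195  56.8112481 ]
```

View pics/b.png

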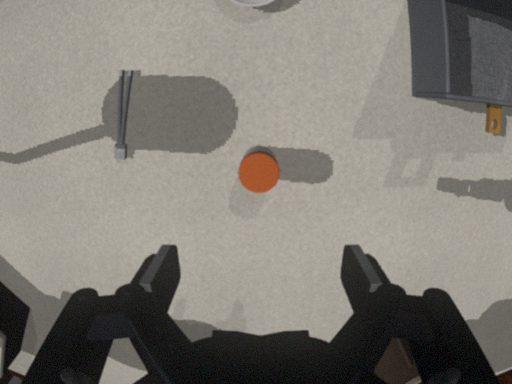

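The orange cap is at pixel (259, 172), world about (387, 291), and its 46 mm size fits. The case has a yaw of about 2.5° and the lid sits at about 1.64 rad. Grasping the jar now.

```bash
python3 -m jog '{"claw":[8.5,8.5,8.5,8.5,8.5,8.5,4.0,4.0,4.0,4.0],"travel":[[-0.25,-0.55,3],[0,0,5],[0,0,5],[0,0,4],[0,0,3.1],[0,0,0],[0,0,0],[0,0,0],[0,0,0],[0,0,0]],"turn":[[0,0,0],[0,0,0],[0,0,0],[0,0,0],[0,0,0],[0,0,0],[0,0,0],[0,0,0],[0,0,0],[0,0,0]]}' 25
```

```text
t: 4.1
tcp_pos: [386.3, 296.5, 32.2]
orientation: [[1.0, -0.003, 0.002], [-0.003, -1.0, 0.003], [0.002, -0.003, -1.0]]
wrist_force: [-2.2, 0.3, 6.0]
grip_width: 45.1
gripper_force: 24.8
```

```bash
python3 -m jog '{"claw":[4,4,4,4,4,4,4,4,4,4],"travel":[[0,0,-3],[0,0,-5],[0,0,-5],[2.3,4.4,0],[2.3,4.4,0],[2.3,4.4,0],[2.3,4.4,0],[2.3,4.4,0],[2.3,4.4,0],[2.3,4.4,0]],"turn":[[0,0,0],[0,0,0],[0,0,0],[0,0,0],[0,0,0],[0,0,0],[0,0,0],[0,0,0],[0,0,0],[0,0,0]]}' && python3 -m jog '{"claw":[4,4],"travel":[[0,0,-2],[0,0,0]],"turn":[[0,0,-2.5],[0,0,0]]}'
python3 - <<'E'
from h import *
np.set_printoptions(suppress=True)
state()
im,d=cams.snapshot("wrist"); np.save("/tmp/wd.npy",d)
for l,z in [("staple_eye",56),("lid_hinge",85),("pin_shoulder",55)]:
    for r in cams.spot_point(l,"wrist")[:2]:
        u,v=r["xy"]; print(l,round(r["p"],2),np.round([u,v]),np.round(at_z("wrist",u,v,z),1), d[int(v),int(u)])
# rim points
for v in range(0,384,1): pass
us,vs=np.meshgrid(np.arange(512),np.arange(384)); m=d>0
C=np.array([at_depth_i("wrist",u,v,d[v,u]) for u,v in zip(us[m][::2],vs[m][::2])])
R=C[(abs(C[:,2]-85)<4)&(C[:,0]>455)&(C[:,0]<660)&(abs(C[:,1]+16)<125)]
print(len(R),np.percentile(R,[1,50,99],axis=0))
if len(R)>20: print(cv2.minAreaRect(R[:,:2].astype(np.float32)))
cv2.imwrite("pics/c.png",im[:,:,::-1])
E
```

```text
t: 5.1
tcp_pos: [546.8, -15.0, 161.8]
orientation: [[1.0, -0.003, 0.002], [-0.003, -1.0, 0.001], [0.002, -0.001, -1.0]]
wrist_force: [2.1, 1.3, -0.6]
grip_width: 45.1
gripper_force: 26.6
t: 5.3
tcp_pos: [547.6, -14.6, 183.1]
orientation: [[0.999, 0.039, 0.004], [0.039, -0.999, 0.001], [0.004, -0.001, -1.0]]
wrist_force: [0.4, 0.4, -2.3]
grip_width: 45.5
gripper_force: 26.7
t 5.3 tcp [547.6 -14.6 183.1] grip 45.5 F [ 0.4  0.4 -2.3]
[[ 0.999  0.039  0.004]
 [ 0.039 -0.999  0.001]
 [ 0.004 -0.001 -1.   ]]
lid_hinge 0.92 [272.  87.] [634.1 -18.6  85. ] 209.31451
pin_shoulder 0.73 [460. 239.] [ 486.9 -256.6   55. ] 295.10837
1388 [[ 480.87788693 -130.61617804   81.01781148]
 [ 623.56036301  -16.50193747   81.82028595]
 [ 636.55118974   90.28495748   88.34781177]]
((558.791748046875, -20.13177490234375), (149.96595764160156, 219.14662170410156), 2.6504571437835693)
```

View pics/c.png

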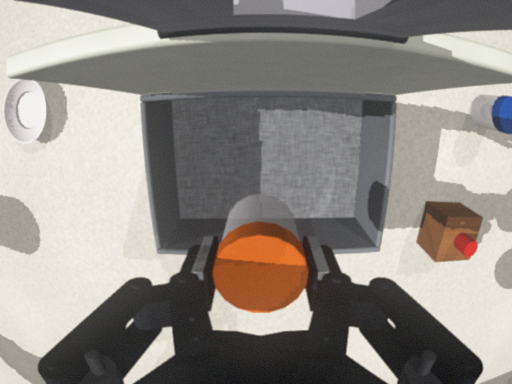

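The case centre is (558.8, -20.1) with yaw 2.65°. The rim fit of 150 x 219 mm matches the given size. I'm shifting the jar toward the front so the wrist camera stays clear of the lid, then lowering it.

```bash
python3 -m jog '{"claw":[4,4,4,4,4,4,4,4],"travel":[[-2.1,0.4,2],[0,0,4],[0,0,3],[0,0,2],[0,0,1.5],[0,0,0.8],[0,0,0.3],[0,0,0]],"turn":[[0,0,0],[0,0,0],[0,0,0],[0,0,0],[0,0,0],[0,0,0],[0,0,0],[0,0,0]]}'
```

```text
t: 6.3
tcp_pos: [525.1, -17.5, 44.4]
orientation: [[0.999, 0.042, -0.0], [0.042, -0.999, -0.0], [-0.0, 0.0, -1.0]]
wrist_force: [0.5, -0.4, -1.5]
grip_width: 44.8
gripper_force: 26.7
```

```bash
python3 -m jog '{"claw":[4,4,4,4],"travel":[[0,0,0.2],[0,0,0.1],[0,0,0.1],[0,0,0]],"turn":[[0,0,0],[0,0,0],[0,0,0],[0,0,0]]}'
```

```text
t: 6.7
tcp_pos: [525.2, -18.0, 40.5]
orientation: [[0.999, 0.041, 0.0], [0.041, -0.999, 0.0], [0.0, -0.0, -1.0]]
wrist_force: [-0.1, -0.1, -1.5]
grip_width: 45.1
gripper_force: 26.7
```

```bash
python3 -m jog '{"claw":[4,4,4,4],"travel":[[0,0,0.1],[0,0,0.05],[0,0,0.05],[0,0,0]],"turn":[[0,0,0],[0,0,0],[0,0,0],[0,0,0]]}'
```

```text
t: 7.1
tcp_pos: [525.2, -18.0, 38.3]
orientation: [[0.999, 0.041, 0.0], [0.041, -0.999, -0.0], [-0.0, 0.0, -1.0]]
wrist_force: [0.4, -1.0, 0.1]
grip_width: 45.3
gripper_force: 26.8
```

```bash
python3 -m jog '{"claw":[6.4,6.4,6.4,6.4,6.4,6.4,6.4,6.4,6.4,6.4],"travel":[[0,0,0],[0,0,0],[0,0,0],[0,0,-1],[0,0,-2],[0,0,-4],[0,0,-4.5],[0,0,-4.5],[0,0,-4.5],[0,0,-2.5]],"turn":[[0,0,0],[0,0,0],[0,0,0],[0,0,0],[0,0,0],[0,0,0],[0,0,0],[0,0,0],[0,0,0],[0,0,0]]}'
python3 - <<'E'
from h import *
im,d=cams.snapshot("wrist"); cv2.imwrite("pics/d.png",im[:,:,::-1]); state()
E
```

```text
t: 8.1
tcp_pos: [526.1, -18.1, 273.6]
orientation: [[0.999, 0.042, 0.006], [0.042, -0.999, 0.001], [0.006, -0.001, -1.0]]
wrist_force: [0.1, -0.0, -0.4]
grip_width: 64.1
gripper_force: 0.0
t 8.15 tcp [527.5 -18.  276.6] grip 64.1 F [2.  0.6 4. ]
[[ 0.999  0.042  0.01 ]
 [ 0.042 -0.999  0.001]
 [ 0.01  -0.001 -1.   ]]
```

View pics/d.png

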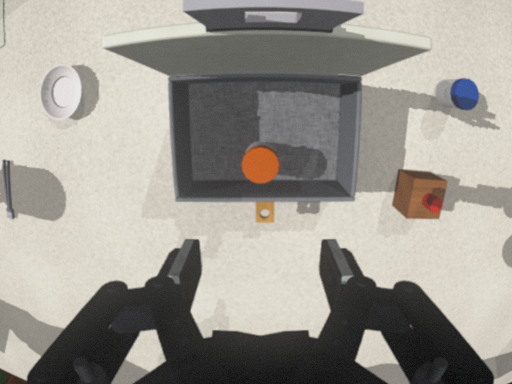

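The jar stands upright in the case, with its cap at (260, 165) and the staple at (265, 212). Next I go over and behind the lid, beside the hasp.

```bash
python3 -m jog '{"claw":[0,0,0,0,0,0,0,0,0,0],"travel":[[0,-4.2,0],[0,-4,0],[3,0,0],[4.5,0,0],[4.5,0,0],[4.4,0,0],[0,0,2],[0,0,3.5],[0,0,1.8],[0,0,0]],"turn":[[0,0,0],[0,0,0],[0,0,0],[0,0,0],[0,0,0],[0,0,0],[0,0,0],[0,0,0],[0,0,0],[0,0,0]]}'
```

```text
t: 9.15
tcp_pos: [683.8, 70.2, 192.1]
orientation: [[0.999, 0.041, -0.006], [0.041, -0.999, -0.001], [-0.006, 0.001, -1.0]]
wrist_force: [-0.0, -0.2, -0.3]
grip_width: -0.2
gripper_force: 0.0
```

```bash
python3 -m jog '{"claw":[0,0,0,0,0,0,0,0,0,0],"travel":[[-1.4,0,-1],[-1,0,0],[-1,0,0],[-1,0,0],[-1,0,-0.3],[-1.2,0,0.2],[-1.1,0,0.25],[-1.1,0,0.4],[-1.1,0,0.5],[0,0,0]],"turn":[[0,0,0],[0,0,0],[0,0,0],[0,0,0],[0,0,0],[0,0,0],[0,0,0],[0,0,0],[0,0,0],[0,0,0]]}'
```

```text
t: 10.15
tcp_pos: [584.4, 66.4, 194.0]
orientation: [[0.999, 0.041, -0.002], [0.041, -0.999, -0.0], [-0.002, 0.0, -1.0]]
wrist_force: [1.1, 0.4, 0.5]
grip_width: 0.1
gripper_force: 0.0
```

```bash
python3 - <<'E'
from h import *
im,d=cams.snapshot("scene"); cv2.imwrite("pics/e.png",im[100:330,80:400,::-1].repeat(2,0).repeat(2,1)); state()
E
```

```text
t 10.2 tcp [585.5  66.5 194.4] grip 0.1 F [ 0.6 -0.1  0.1]
[[ 0.999  0.041 -0.001]
 [ 0.041 -0.999 -0.   ]
 [-0.001  0.    -1.   ]]
```

View pics/e.png

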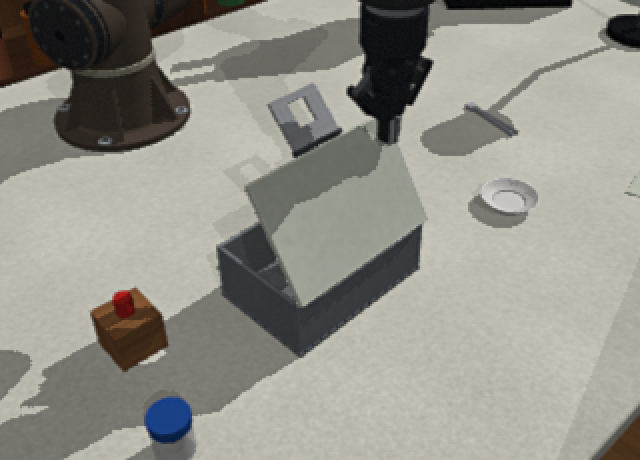

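```bash
python3 -m jog '{"claw":[0,0,0,0,0,0,0,0,0,0],"travel":[[-1.05,0,0.8],[-1,0,0.8],[-0.85,0,0.85],[-0.85,0,0.85],[-0.7,0,1],[-0.7,0,1],[-0.45,0,1.1],[-0.45,0,1.15],[-0.2,0,1],[-0.2,0,0.9]],"turn":[[0,0,0],[0,0,0],[0,0,0],[0,0,0],[0,0,0],[0,0,0],[0,0,0],[0,0,0],[0,0,0],[0,0,0]]}' && python3 -m jog '{"claw":[0,0,0,0],"travel":[[0,0,0.2],[0,0,0.2],[0,0,0.2],[0,0,0]],"turn":[[0,0,0],[0,0,0],[0,0,0],[0,0,0]]}'
```

```text
t: 11.2
tcp_pos: [522.0, 63.9, 99.2]
orientation: [[0.999, 0.041, -0.0], [0.041, -0.999, -0.0], [-0.0, 0.0, -1.0]]
wrist_force: [-0.2, 0.8, -0.3]
grip_width: -0.1
gripper_force: 0.1
t: 11.6
tcp_pos: [522.7, 64.1, 95.1]
orientation: [[0.999, 0.041, 0.001], [0.041, -0.999, 0.0], [0.001, -0.0, -1.0]]
wrist_force: [-2.4, 0.3, 4.5]
grip_width: -0.0
gripper_force: 2.3
```

```bash
python3 -m jog '{"claw":[0,0,0],"travel":[[0,0,0.1],[0,0,0.1],[0,0,0]],"turn":[[0,0,0],[0,0,0],[0,0,0]]}' && python3 -m jog '{"claw":[0,0,0,0,0,0,0,0,0],"travel":[[0,0,-4],[0,0,-5],[-3,0,-5],[-4,0,-4],[-4,0,-4],[-4,0,0],[-3,2.9,0],[0,0,0],[0,0,0]],"turn":[[0,0,0],[0,0,0],[0,0,0],[0,0,0],[0,0,0],[0,0,0],[0,0,0],[0,0,0],[0,0,0]]}'
python3 - <<'E'
from h import *
state()
im,d=cams.snapshot("wrist")
for l in ["hasp_end","hasp_hinge","lid_edge","staple_eye"]:
    for r in cams.spot_point(l,"wrist")[:1]:
        u,v=r["xy"]; print(l,round(r["p"],2),np.round([u,v]),np.round(at_depth("wrist",u,v,d[int(v),int(u)]),1))
for l in ["hasp","lid"]:
  for r in cams.regions_of(l,"wrist")[:1]:
    P=cloud("wrist",d,r["region"],3); print(l,r["p"],np.round(np.percentile(P,[2,50,98],axis=0),1))
cv2.imwrite("pics/f.png",im[:,:,::-1])
E
```

```text
t: 11.9
tcp_pos: [522.8, 64.1, 94.8]
orientation: [[0.999, 0.042, 0.002], [0.042, -0.999, 0.0], [0.002, -0.0, -1.0]]
wrist_force: [-9.4, 0.8, 22.2]
grip_width: 0.1
gripper_force: 11.0
t: 12.8
tcp_pos: [357.1, 28.0, 296.9]
orientation: [[0.999, 0.041, 0.003], [0.041, -0.999, 0.002], [0.003, -0.002, -1.0]]
wrist_force: [0.3, -0.6, 0.5]
grip_width: -0.0
gripper_force: 0.0
t 12.8 tcp [357.1  28.  296.9] grip -0.0 F [ 0.3 -0.6  0.5]
[[ 0.999  0.041  0.003]
 [ 0.041 -0.999  0.002]
 [ 0.003 -0.002 -1.   ]]
hasp_end 0.87 [309. 114.] [420.5 -28.5  81.1]
hasp_hinge 0.77 [311.  65.] [478.7 -25.7  90.8]
lid_edge 0.86 [308.  56.] [488.3 -21.4  93.5]
staple_eye 0.62 [305.  84.] [456.1 -20.2  86.5]
hasp 0.61 [[418.4 -61.8  79. ]
 [456.7 -26.4  86.2]
 [483.    6.8  92.2]]
```

View pics/f.png

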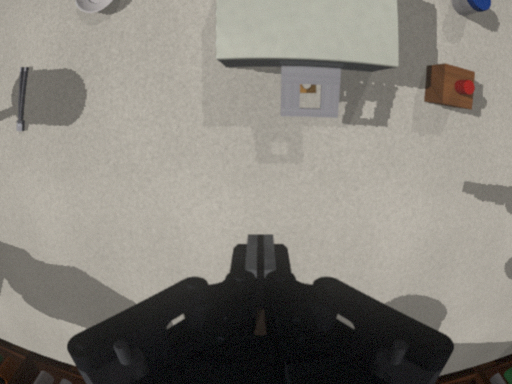

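The lid is shut, the hasp sticks out at roughly 1.4 rad, and its left bar is clear. I'm moving above that bar.

```bash
python3 -m jog '{"claw":[0,0,0,0,0,0],"travel":[[2,1.3,4],[2,1.2,4.5],[1.9,0,4.5],[0,0,4],[0,0,2],[0,0,0]],"turn":[[0,0,0],[0,0,0],[0,0,0],[0,0,0],[0,0,0],[0,0,0]]}'
```

```text
t: 13.75
tcp_pos: [415.0, 4.7, 103.5]
orientation: [[0.999, 0.04, -0.007], [0.04, -0.999, -0.003], [-0.007, 0.003, -1.0]]
wrist_force: [0.4, 0.2, 1.0]
grip_width: -0.0
gripper_force: 0.0
```

```bash
python3 -m jog '{"claw":[0,0,0,0,0,0,0,0,0],"travel":[[0.2,0,1.9],[0.15,0,1],[0.4,0,0.9],[0.6,0,0.8],[0.7,0,0.7],[0.85,0,0.5],[0.95,0,0.4],[0.5,0,0.1],[0,0,0]],"turn":[[0,0,0],[0,0,0],[0,0,0],[0,0,0],[0,0,0],[0,0,0],[0,0,0],[0,0,0],[0,0,0]]}'
```

```text
t: 14.65
tcp_pos: [461.3, 7.6, 43.3]
orientation: [[0.999, 0.041, 0.0], [0.041, -0.999, -0.0], [0.0, 0.0, -1.0]]
wrist_force: [-0.4, -0.4, -0.9]
grip_width: 0.1
gripper_force: 0.0
```

```bash
python3 -m jog '{"claw":[0,0,0,0],"travel":[[0.2,0,0.1],[0.2,0,0.1],[0.1,0,0],[0,0,0]],"turn":[[0,0,0],[0,0,0],[0,0,0],[0,0,0]]}'
```

```text
t: 15.05
tcp_pos: [462.8, 6.9, 40.9]
orientation: [[0.999, 0.04, -0.004], [0.04, -0.999, -0.001], [-0.004, 0.001, -1.0]]
wrist_force: [-6.2, 0.8, -0.1]
grip_width: -0.2
gripper_force: 0.0
```

```bash
python3 -m jog '{"claw":[0,0,0],"travel":[[0.15,0,0],[0.1,0,0],[0,0,0]],"turn":[[0,0,0],[0,0,0],[0,0,0]]}' ; python3 -m jog '{"claw":[0,0,0,0,0,0,0,0,0],"travel":[[-2,0,0],[-3,0,0],[-3,0,-1],[0,0,-4],[0,0,-4.5],[0,0,-4.5],[-2,2.9,-3],[0,0,0],[0,0,0]],"turn":[[0,0,0],[0,0,0],[0,0,0],[0,0,0],[0,0,0],[0,0,0],[0,0,0],[0,0,0],[0,0,0]]}'
python3 - <<'E'
from h import *
state()
im,d=cams.snapshot("wrist")
for l,z in [("hasp_end",26),("hasp_hinge",90),("staple_eye",56),("lid_edge",95),("pin_shoulder",55)]:
    for r in cams.spot_point(l,"wrist")[:1]:
        u,v=r["xy"]; print(l,round(r["p"],2),np.round([u,v]),np.round(at_depth("wrist",u,v,d[int(v),int(u)]),1),np.round(at_z("wrist",u,v,z),1))
cv2.imwrite("pics/g.png",im[:,:,::-1])
E
```

```text
t: 15.35
tcp_pos: [462.8, 6.1, 40.2]
orientation: [[0.999, 0.039, -0.008], [0.039, -0.999, -0.002], [-0.008, 0.002, -1.0]]
wrist_force: [-11.1, -0.8, 1.5]
grip_width: -0.4
gripper_force: 0.0
t: 16.25
tcp_pos: [369.2, -25.3, 212.3]
orientation: [[0.999, 0.04, 0.003], [0.04, -0.999, 0.002], [0.003, -0.002, -1.0]]
wrist_force: [-0.4, 0.0, -0.6]
grip_width: -0.4
gripper_force: 0.0
t 16.25 tcp [369.2 -25.3 212.3] grip -0.4 F [-0.4  0.  -0.6]
[[ 0.999  0.04   0.003]
 [ 0.04  -0.999  0.002]
 [ 0.003 -0.002 -1.   ]]
hasp_end 0.93 [265.  72.] [473.6 -26.3  54.1] [475.9 -26.6  26. ]
hasp_hinge 0.84 [266.  63.] [478.5 -26.3  90.5] [478.6 -26.3  90. ]
staple_eye 0.78 [263.  88.] [459.2 -25.5  -2.2] [457.6 -25.   56. ]
lid_edge 0.67 [263.  56.] [485.4 -23.2  91.4] [484.9 -23.2  95. ]
pin_shoulder 0.91 [466.  87.] [ 486.5 -251.4   66.7] [ 488.  -260.8   55. ]
```

View pics/g.png

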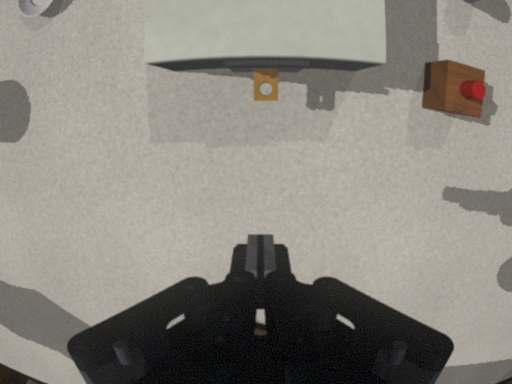

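The hasp hangs flat and the staple comes through it. The eye is at (265, 88), world about (457.4, -25), which agrees with the case fit. On to the pin.

```bash
python3 -m jog '{"claw":[5,5,5,5,5,5,5],"travel":[[1,4.6,0],[1,4.7,0],[1,4.7,0],[1,4.7,0],[1,4.7,0],[0,0,0],[0,0,0]],"turn":[[0,0,0],[0,0,0],[0,0,0],[0,0,0],[0,0,0],[0,0,0],[0,0,0]]}'
python3 - <<'E'
from h import *
state()
im,d=cams.snapshot("wrist")
for r in cams.spot_point("pin_shoulder","wrist")[:1]:
    u,v=r["xy"]; print(np.round([u,v]),r["p"],np.round(at_z("wrist",u,v,55),1))
hsv=cv2.cvtColor(im,cv2.COLOR_RGB2HSV); m=((hsv[...,0]<5)|(hsv[...,0]>174))&(hsv[...,1]>190)&(hsv[...,2]>70)
n,lab,st,ce=cv2.connectedComponentsWithStats(m.astype(np.uint8)); 
for k in range(1,n):
    if st[k,4]>60: 
        P=cloud("wrist",d,lab==k); T=P[P[:,2]>77]; print(st[k],ce[k],np.round(np.percentile(P,[2,50,98],axis=0),1),len(T))
        if len(T): print("top centre",np.round((np.percentile(T,1,axis=0)+np.percentile(T,99,axis=0))/2,1),np.ptp(T,axis=0))
r=cams.regions_of("pin_block","wrist")[0]; P=cloud("wrist",d,r["region"]); T=P[abs(P[:,2]-55)<3]; print(len(T),cv2.minAreaRect(T[:,:2].astype(np.float32)),np.median(T[:,2]))
cv2.imwrite("pics/h.png",im[:,:,::-1])
E
```

```text
t: 17.25
tcp_pos: [428.2, -257.9, 209.9]
orientation: [[0.999, 0.038, -0.003], [0.038, -0.999, 0.001], [-0.003, -0.001, -1.0]]
wrist_force: [-0.5, 0.7, -0.5]
grip_width: 49.5
gripper_force: 0.0
t 17.25 tcp [ 428.2 -257.9  209.9] grip 49.5 F [-0.5  0.7 -0.5]
[[ 0.999  0.038 -0.003]
 [ 0.038 -0.999  0.001]
 [-0.003 -0.001 -1.   ]]
[268. 118.] 0.92 [ 487.6 -262.4   55. ]
[256 110  21  21 199] [265.53768844 119.48743719] [[ 479.  -268.7   79.9]
 [ 487.7 -259.3   81.5]
 [ 495.8 -251.5   82.9]] 198
top centre [ 487.6 -259.8   81.4] [18.56930328 18.34945196  4.41465726]
3075 ((486.87884521484375, -260.09857177734375), (60.23990249633789, 60.247283935546875), 0.40128234028816223) 55.53545560399863
```

View pics/h.png

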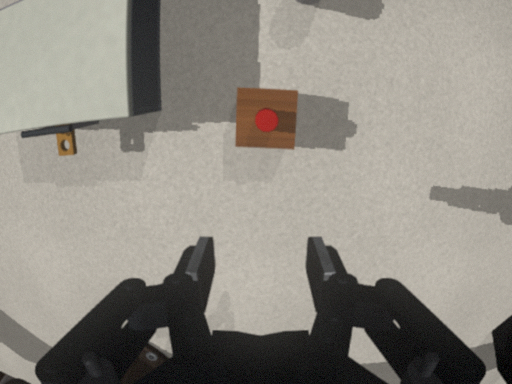

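The pin head is centred at (266, 119), world (487.5, -260, top 81), and it lies on the block's centre. Descending to it.

```bash
python3 -m jog '{"claw":[5,5,5,5,5,5,5],"travel":[[3,0.4,0],[2.9,0,3],[0,0,4.5],[0,0,4.5],[0,0,2.0],[0,0,0],[0,0,0]],"turn":[[0,0,0],[0,0,0],[0,0,0],[0,0,0],[0,0,0],[0,0,0],[0,0,0]]}'
```

```text
t: 18.1
tcp_pos: [488.6, -257.7, 72.4]
orientation: [[0.999, 0.043, 0.0], [0.043, -0.999, -0.0], [0.0, 0.0, -1.0]]
wrist_force: [0.3, -0.4, 0.6]
grip_width: 49.9
gripper_force: 0.0
```

```bash
python3 -m jog '{"claw":[5,5,5,1.5,1.5,1.5,1.5,1.5,1.5],"travel":[[-0.1,0.2,0.7],[0,0,0.5],[0,0,0],[0,0,0],[0,0,0],[0,0,0],[0,0,0],[0,0,0],[0,0,0]],"turn":[[0,0,0],[0,0,0],[0,0,0],[0,0,0],[0,0,0],[0,0,0],[0,0,0],[0,0,0],[0,0,0]]}' 40
```

```text
t: 19.0
tcp_pos: [487.2, -260.7, 60.0]
orientation: [[0.999, 0.041, 0.001], [0.041, -0.999, -0.0], [0.001, 0.0, -1.0]]
wrist_force: [-1.4, 1.1, 5.4]
grip_width: 20.2
gripper_force: 39.0
```

```bash
python3 -m jog '{"claw":[1.5,1.5,1.5,1.5,1.5,1.5,1.5,1.5,1.5,1.5],"travel":[[0,0,-2],[0,0,-4],[0,0,-4],[0,0,-2],[-0.4,-4.7,0],[-0.4,-4.7,0],[-0.4,-4.7,0],[-0.4,-4.7,0],[-0.4,-4.8,0],[0,0,0]],"turn":[[0,0,0],[0,0,0],[0,0,0],[0,0,0],[0,0,0],[0,0,0],[0,0,0],[0,0,0],[0,0,0],[0,0,0]]}' && python3 -m jog '{"claw":[1.5,1.5,1.5,1.5,1.5],"travel":[[0,0,2],[0,0,2.5],[0,0,1],[0,0,0],[0,0,0]],"turn":[[0,0,0],[0,0,0],[0,0,0],[0,0,0],[0,0,0]]}'
python3 - <<'E'
from h import *
state()
im,d=cams.snapshot("wrist")
for l,z in [("staple_eye",56),("pin",60),("pin_shoulder",115)]:
  for r in cams.spot_point(l,"wrist")[:2]:
    u,v=r["xy"]; print(l,np.round([u,v]),r["p"],np.round(at_z("wrist",u,v,z),1))
cv2.imwrite("pics/i.png",cv2.resize(im[110:310,150:390,::-1],None,fx=3,fy=3,interpolation=cv2.INTER_CUBIC))
E
```

```text
t: 20.0
tcp_pos: [456.9, -21.1, 179.8]
orientation: [[0.999, 0.047, 0.001], [0.047, -0.999, 0.001], [0.001, -0.001, -1.0]]
wrist_force: [0.1, -0.2, -0.2]
grip_width: 20.2
gripper_force: 39.5
t: 20.5
tcp_pos: [457.6, -25.9, 125.0]
orientation: [[0.999, 0.041, 0.0], [0.041, -0.999, -0.0], [0.0, 0.0, -1.0]]
wrist_force: [0.5, -0.8, 0.3]
grip_width: 20.4
gripper_force: 39.5
t 20.5 tcp [457.6 -25.9 125. ] grip 20.4 F [ 0.5 -0.8  0.3]
[[ 0.999  0.041  0.   ]
 [ 0.041 -0.999 -0.   ]
 [ 0.     0.    -1.   ]]
staple_eye [260. 202.] 0.66 [460.1 -26.1  56. ]
pin [261. 215.] 0.67 [451.  -26.8  60. ]
pin_shoulder [261. 246.] 0.56 [454.7 -26.6 115. ]
```

View pics/i.png

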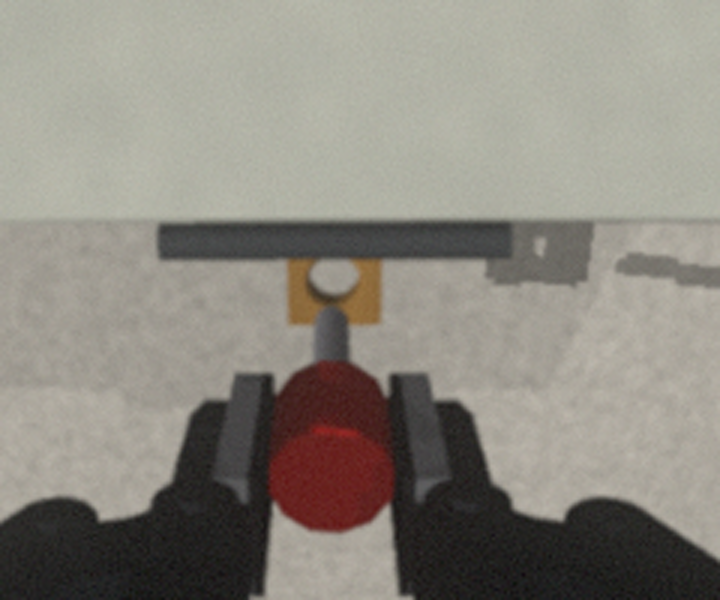

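```bash
python3 - <<'E'
from h import *
print(np.round(at_z("wrist",261.3,202.3,56),1), "top edge",np.round(at_z("wrist",261.3,195.5,56),1),"bot",np.round(at_z("wrist",261.3,209.5,56),1))
print("foot tip far edge",np.round(at_z("wrist",260.7,212.2,75),1),"shank left/right",np.round(at_z("wrist",254.8,222,80),1),np.round(at_z("wrist",266.3,222,80),1))
T=np.array(cams.camera_info("wrist")["world_from_camera"]);i=cams.camera_info("wrist")
for p in [(457.6,-25.9,75),(457.3,-25,56)]:
    c=np.linalg.inv(T)@np.array([*p,1]); x,y,z=c[0],-c[1],-c[2]; th=np.arctan2(np.hypot(x,y),z); k=th/np.hypot(x,y); print(p,i["cx"]+i["fx"]*x*k,i["cy"]+i["fy"]*y*k)
E
```

```text
[459.8 -26.9  56. ] top edge [465.3 -26.7  56. ] bot [454.  -27.1  56. ]
foot tip far edge [459.5 -26.4  75. ] shank left/right [454.  -22.6  80. ] [454.3 -30.5  80. ]
(457.6, -25.9, 75) 259.8382271409016 214.62009657081487
(457.3, -25, 56) 258.66350418085034 205.3155238152584
```

In the crop the eye's mouth spans rows 257–305 and the foot tip is at (332, 308). The eye is therefore about 1 mm farther in x than the pin. I'm correcting by 1 mm and lowering slowly.

```bash
python3 -m jog '{"claw":[1.5,1.5,1.5,1.5,1.5,1.5,1.5],"travel":[[0.1,0.05,0],[0,0,0.8],[0,0,0.8],[0,0,0.4],[0,0,0.4],[0,0,0.4],[0,0,0]],"turn":[[0,0,0],[0,0,0],[0,0,0],[0,0,0],[0,0,0],[0,0,0],[0,0,0]]}'
```

```text
t: 21.4
tcp_pos: [457.9, -26.1, 95.9]
orientation: [[0.999, 0.041, -0.001], [0.041, -0.999, -0.0], [-0.001, 0.0, -1.0]]
wrist_force: [0.3, 0.4, -0.5]
grip_width: 20.3
gripper_force: 39.5
```

The foot is through the eye with no contact force. Continuing down.

```bash
python3 -m jog '{"claw":[1.5,1.5,1.5,1.5,1.5,1.5,1.5],"travel":[[0,0,0.8],[0,0,0.8],[0,0,0.8],[0,0,0.5],[0,0,0.3],[0,0,0.1],[0,0,0]],"turn":[[0,0,0],[0,0,0],[0,0,0],[0,0,0],[0,0,0],[0,0,0],[0,0,0]]}'
```

```text
t: 22.1
tcp_pos: [458.2, -26.1, 63.4]
orientation: [[0.999, 0.041, -0.0], [0.041, -0.999, -0.0], [-0.0, 0.0, -1.0]]
wrist_force: [0.7, 0.6, -0.5]
grip_width: 20.5
gripper_force: 39.5
```

```bash
python3 -m jog '{"claw":[1.5,1.5,1.5,1.5],"travel":[[0,0,0.1],[0,0,0.1],[0,0,0.05],[0,0,0]],"turn":[[0,0,0],[0,0,0],[0,0,0],[0,0,0]]}'
```

```text
t: 22.5
tcp_pos: [458.3, -26.0, 61.1]
orientation: [[0.999, 0.041, 0.0], [0.041, -0.999, 0.0], [0.0, -0.0, -1.0]]
wrist_force: [1.0, 0.4, -1.2]
grip_width: 20.6
gripper_force: 39.6
```

```bash
python3 -m jog '{"claw":[1.5,1.5,4.5,4.5,4.5,4.5],"travel":[[0,0,0.06],[0,0,0],[0,0,0],[0,0,0],[0,0,0],[0,0,0]],"turn":[[0,0,0],[0,0,0],[0,0,0],[0,0,0],[0,0,0],[0,0,0]]}' && python3 -m jog '{"claw":[4.5,4.5,4.5,4.5,4.5,4.5,4.5],"travel":[[0,0,-1.5],[0,0,-3],[0,0,-4.5],[0,0,-4.5],[-4,0,-2],[-3,0,0],[0,0,0]],"turn":[[0,0,0],[0,0,0],[0,0,0],[0,0,0],[0,0,0],[0,0,0],[0,0,0]]}'
python3 - <<'E'
from h import *
state()
im,d=cams.snapshot("wrist")
r=cams.regions_of("pin","wrist")[0]; P=cloud("wrist",d,cv2.erode(r["region"].astype(np.uint8),np.ones((3,3)))>0); print("pin top z",np.percentile(P,[5,50,95,99],axis=0).round(1))
for l in ["lid","hasp"]:
    rs=cams.regions_of(l,"wrist")
    if rs: P=cloud("wrist",d,cv2.erode(rs[0]["region"].astype(np.uint8),np.ones((5,5)))>0,3); len(P) and print(l,np.percentile(P,[5,50,95],axis=0).round(1))
im2,_=cams.snapshot("scene")
cv2.imwrite("pics/j.png",np.vstack([cv2.resize(im[:250,100:430],(660,300))[:,:,::-1],cv2.resize(im2[130:330,90:420],(660,300))[:,:,::-1]]))
E
```

```text
t: 23.1
tcp_pos: [458.2, -26.1, 60.3]
orientation: [[0.999, 0.041, -0.0], [0.041, -0.999, -0.0], [-0.0, 0.0, -1.0]]
wrist_force: [-0.3, 0.7, 0.4]
grip_width: 44.5
gripper_force: 0.0
t: 23.8
tcp_pos: [385.5, -29.3, 216.1]
orientation: [[0.999, 0.041, 0.002], [0.041, -0.999, 0.002], [0.002, -0.002, -1.0]]
wrist_force: [0.4, 0.4, 0.4]
grip_width: 45.2
gripper_force: 0.0
t 23.8 tcp [385.5 -29.3 216.1] grip 45.2 F [0.4 0.4 0.4]
[[ 0.999  0.041  0.002]
 [ 0.041 -0.999  0.002]
 [ 0.002 -0.002 -1.   ]]
pin top z [[453.3 -33.6  80.2]
 [460.7 -26.1  81.3]
 [468.2 -18.8  82.5]
 [469.3 -17.1  83.1]]
lid [[ 488.9 -118.8   93. ]
 [ 522.8  -23.2   94.3]
 [ 557.1   71.6   95.6]]
hasp [[480.  -52.4  91.6]
 [482.7 -23.6  93.1]
 [485.5   4.9  94.1]]
```

View pics/j.png

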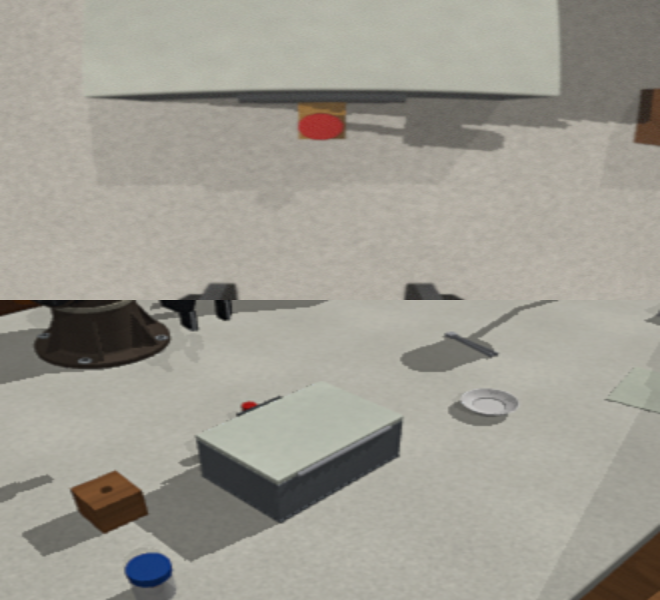

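The pin head's top measures 81.3 mm against 82 expected when seated. The lid is flat at about 94 mm, the hasp is down, and the other things look undisturbed, so I'm handing in.

```bash
python3 -c "from rig import sign_off; print(sign_off())"
```

```text
the job is handed in; nothing more can be done
None
```

The job is handed in, at about 24 s of the 72 s allowed: the orange-capped jar was set upright in the case, the lid is shut, the hasp is folded over the staple and the pin is seated through its eye; I was given no verdict.

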